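# Shuttle a vial carrier round a curved transfer track into its latch

### The arm

A 6-joint arm with a two-finger parallel gripper is mounted at the origin on a cart in front of the work surface, level with it; the furniture and walls round the work are solid. World frame = base frame: x ahead of the robot, y to its left, z up, the work surface at z = 0. Lengths are in mm, angles in rad, forces in N, time in s.
With the tool pointing down it reaches from about 275 to 750 mm from the base axis. Payload 10.2 kg.
Tool frame: the origin (TCP) lies at the very end of the fingers, on their centre line; the grasp point (between the pads) lies 19 mm behind it; x points along the fingers, y is the direction in which the jaws open and shut, and the axes are right-handed (so a half turn about x gives the same grasp; the last joint's range is limited). The gripper opens to 85 mm and grips with 20 to 120 N. Pads are 22 mm wide; open, the fingers measure 114 mm over their backs; the gripper's body (76 mm by 85 mm) begins 54 mm behind the grasp point. The pads swing forward as they close: fully open they stand 13 mm farther back than shut.
Start: joints at [0.97, 0.313, 1.498, -0, 1.331, -0.223], TCP at [193.673, 487.977, 231.294] pointing down, gripper open.
Joint ranges: [-2.94, 2.94], [-0.97, 2.17], [0.19, 2.56], [-1.23, 4.37], [0.02, 3.11], [-2.88, 2.88]. Speed limits (rad/s): [2.39, 2.39, 3.01, 3.14, 3.14, 3.14].

### API

Orientations are given as a unit quaternion [w, x, y, z].
In Python, from rig import ctrl, viewer, order gives the robot as it stands. The module is installed in compiled form; this text tells all that it offers.
- The arm moves only by the tool carry_out, never from a script. Its argument "deltas" is a list of rows, each a list of 7 numbers: the gripper command: -1 is fully open, 1 is shut, values between are in proportion, then the shift along the tool's x, y, z in mm, then the turn, a rotation vector about the tool's x, y, z in degrees. A call has exactly 5 rows; each row is the pose to reach, as a shift and turn from the pose commanded when the call began, along the tool's axes at that moment; what a row does not reach only later rows make up. A row lasts 1/8 s, in which the tool goes at most 62.5 mm and 10.7 degrees, less where a joint would pass 70% of its speed; a pose out of reach is approached as far as the arm can. A call with a gripper value outside its range is refused whole. The fingers move at their own pace and stop on an object; "newtons" is the grip in N (left out, the last holds). Time passes only in rows, so rows that repeat a pose let the fingers close, or fill a call up. It gives the time, the measured TCP pose, the force and the opening at its end, in the units of the state.
- ctrl.sense(): the state, without advancing time (a new reading comes with each control period).
- viewer.capture(name): name is "side" or "top"; returns the picture (480x640x3 uint8, red, green, blue); there is no depth.
- viewer.calibration(name): a dict with "fx", "fy", "cx", "cy" (pixels), "xyz" and "attitude" of the camera in the world. Camera axes: x right, y down, z forward; pixel columns grow to the right and rows downward; lengths in mm; the calibration is good to about 2 mm. A picture is of the moment at which its call begins. calibration takes no time and is no camera call.
- order.finish_job(): hands the job in, once; it reports no verdict.
The state is a dict: "time_s": time; "joints": joint angles; "dq": joint speeds; "tau": joint torques, N m; "eef_pos": TCP position; "ee_rot": TCP orientation; "force": force on the tool from outside, world axes, zero at the start; "wrist_torque": the same for the moment, N m; "grip_width": opening from 0.0 (shut) to 1.0 (fully open).
Only numpy, scipy, OpenCV 4.12 (cv2) and the standard library are available. Lean on these libraries where they do the work, as an engineer would, in place of code of your own. Each camera call takes 0.05 s, during which the arm holds its last target. There are 200 camera calls.

### The job

Slide the vial carrier along the transfer track, round the bend and up the outfeed rails until it is fully home at the end stop and the spring latch has snapped into its waist; then let go of it. Keep the carrier down on the track all the way, work with a light hand and never force the carrier or the rails: ease off and follow them where it binds. Leave the other things on the bench alone.

Things in the scene. Friction and masses are not known exactly. Their poses are not given: they have to be found in the camera images.
- track: Fixed dark L-shaped plate, top 5 mm above bench, aluminium rails 10 mm high, 5 mm thick. Origin: on bench level, under the channel's centre line where the infeed ends and the bend begins. x = way of travel in the infeed, y left, z up. Centre line: from x = -0.115 (closed end) along +x to (0, 0), then a 90 degree left bend of 65 mm radius about (0, 0.065) to (0.065, 0.065). Channel 40 mm wide.
- pivot (a point): Point on the track's plate (5 mm above the bench) at the end of the bend, on the centre line. Axes as track. From here two straight outfeed rails lead on, nominally along +y; they pivot about this point and are clamped by hand up to 0.24 rad out of square either way: differs every time, is not measured, stays put in use. Find their direction by feel or sight.
- stop_nominal (a point): Point on the plate 105 mm from pivot along the track's +y: where the face of the end stop would be if the outfeed rails were square; the real one is up to 25 mm to either side. The stop is a grey block 52 mm wide, 18 mm high. Outfeed channel 38 mm wide, mouth flared to 46 mm over its first 16 mm. The carrier is home with its centre 70 mm beyond the pivot.
- vial_grip (a point): Where to grip: point on the axis of the white-capped glass vial (17 mm across) fixed upright in the middle of the carrier, 36 mm above its underside (41 mm above the bench); vial top 53 mm above the underside. Held lightly (about 6 N) the vial turns between the fingers as the carrier rounds the bend; held hard it does not, and the carrier binds. x along the carrier (way of travel), y left, z up.
- carrier_base (a point): Centre of the underside of the loose carrier, which lies on the plate in the infeed: a slippery white plastic shuttle, 70 mm long, 14 mm high, with two round ends 34 mm across (centres 36 mm apart) and a 25 mm wide waist between them; with its vial 0.16 to 0.33 kg. It must turn with the channel as it goes round the bend. Axes as vial_grip.
- latch (a joint): Spring latch in the right-hand outfeed rail: white upright nose, 12 mm across, 69 mm beyond the pivot. 0 = out, 6 mm into the channel; up to 0.0075 m = pressed back. Spring 9 N at 0, 0.9 N more per mm. The carrier's front end presses it back while its centre is 38 to 64 mm beyond the pivot (about 10 N along the track: grip firmer here, 16 N); then it snaps out into the waist.
- dish: Bystander: round glass petri dish with lid, 65 mm across, 16 mm high, origin under its centre.
- rubber: Bystander: eraser 45 x 23 x 13 mm, origin under its centre.
- bench_timer: Bystander: small white timer 60 x 62 x 20 mm, origin under its centre.
There are look-alikes about, which are no part of the job. There is more than one size of the part that bears vial_grip; the job needs the middle-sized.

How it is judged:
By the outcome, as a careful person would: the job done as asked, in the order asked, and still so for the second after the job is handed in, with the robot touching nothing.
It also fails if it takes over 64 s, if anything falls off the work surface, if the arm or the gripper's body presses on something with over 40 N, if the wrist force passes 120 N, or if a joint passes its speed limit or range.

## Working session

There is one attempt and no reset: what is moved stays moved. The work goes in short steps, Python scripts to look and compute and a tool call to move; the robot and the scene stay as the last step left them, time stands still between calls to the robot, and variables do not carry over. Pictures are saved under pics/ and viewed, about 8 in all and at most 12, crops included, and the job is handed in when it is done.

Besides the shell and the picture viewer there is one more tool, called after ">>>" as a command line: name --pt "numbers of a row" for each row, then --argument value for the rest. carry_out: Moves the arm, as the interface text tells. Its arguments: {"type":"object","properties":{"deltas":{"type":"array"},"newtons":{"type":"number"}},"required":["deltas"]}

```bash
mkdir -p pics
python3 - <<'E'
from rig import ctrl, viewer, order
import cv2
for n in ("top","side"):
    im=viewer.capture(n); cv2.imwrite(f"pics/{n}0.png",im[:,:,::-1]); print(n,viewer.calibration(n))
print(ctrl.sense())
E
```

```text
top {'fx': 595.1015577697451, 'fy': 595.1015577697451, 'cx': 321.2198604073177, 'cy': 235.69684287895402, 'xyz': array([ 178.988852  ,   57.4299639 , 1666.23362331]), 'attitude': array([-0.07083477,  0.70754731, -0.70036293,  0.06205646])}
side {'fx': 454.23656107622327, 'fy': 454.23656107622327, 'cx': 324.3541602865128, 'cy': 241.82304132858872, 'xyz': array([-218.57000486,  702.74969298,  516.182221  ]), 'attitude': array([ 0.23060674, -0.33924928,  0.77204921, -0.48545904])}
{'time_s': 0.1, 'joints': array([ 9.69602779e-01,  3.13368512e-01,  1.49835301e+00,  1.96422878e-06,
        1.33099845e+00, -2.23376990e-01]), 'dq': array([-1.28685335e-03, -2.36665033e-03, -8.35074738e-04, -1.12431137e-03,
       -3.24892380e-04, -4.14117411e-05]), 'tau': array([ 2.94816899e-03, -4.12895358e+01, -2.60140049e+01, -1.28281768e-04,
        2.99691477e-03,  1.51211600e-05]), 'eef_pos': array([193.5361878 , 487.78113466, 230.80841773]), 'ee_rot': array([ 0.69436676,  0.13242049,  0.69468742, -0.1331503 ]), 'force': array([ 0.02290386, -0.10069121,  0.08539241]), 'wrist_torque': array([ 0.0087378 , -0.01456938, -0.01939456]), 'grip_width': 1.0025285849359113}
```

View pics/top0.png

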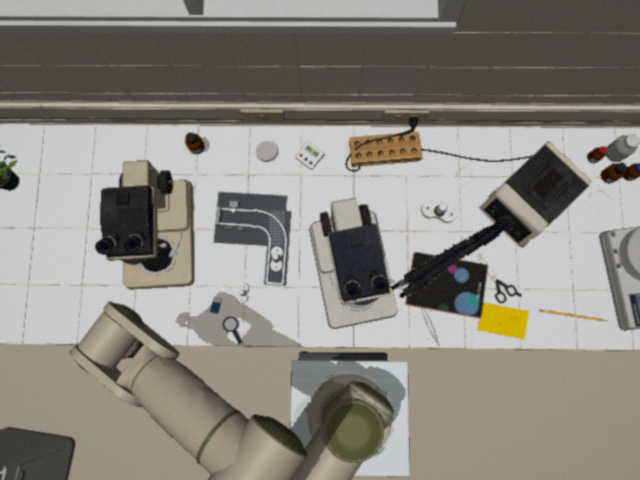

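View pics/side0.png

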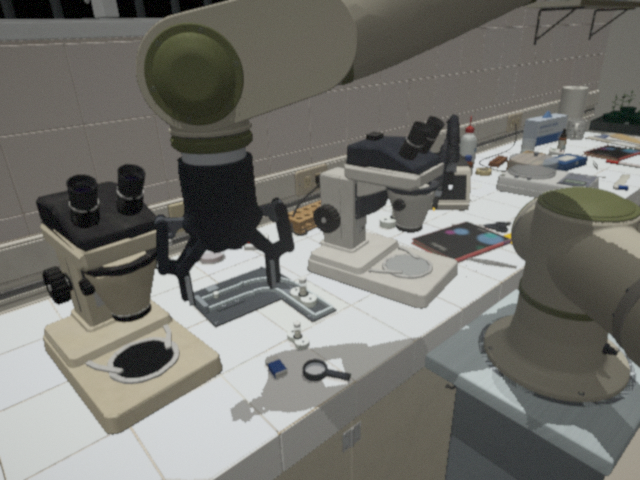

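```bash
cat > h.py <<'E'
import numpy as np, cv2
from rig import ctrl, viewer, order
from scipy.spatial.transform import Rotation as R
def q2R(q): return R.from_quat(np.roll(q,-1)).as_matrix()
def cam(n):
    c=viewer.calibration(n); return np.array([[c['fx'],0,c['cx']],[0,c['fy'],c['cy']],[0,0,1]]),q2R(c['attitude']),c['xyz']
def proj(n,P):
    K,Rm,t=cam(n); p=K@Rm.T@(np.atleast_2d(P)-t).T; return (p[:2]/p[2]).T
def unproj(n,uv,z):
    K,Rm,t=cam(n); uv=np.atleast_2d(uv).astype(float)
    d=(Rm@np.linalg.inv(K)@np.c_[uv,np.ones(len(uv))].T).T
    return t+d*((z-t[2])/d[:,2])[:,None]
def rect(n,im,x0,x1,y0,y1,z,s):
    # output: up=+x, left=+y
    w=np.float32([[x1,y1,z],[x1,y0,z],[x0,y0,z],[x0,y1,z]])
    W,H=int((y1-y0)*s),int((x1-x0)*s)
    M=cv2.getPerspectiveTransform(proj(n,w).astype(np.float32),np.float32([[0,0],[W,0],[W,H],[0,H]]))
    return cv2.warpPerspective(im,M,(W,H),flags=cv2.INTER_CUBIC)
E
python3 - <<'E'
from h import *
print(unproj("top",[[275,285],[275,255],[222,212],[345,430]],5))
print(unproj("side",[[302,290],[240,290]],5))
a=cv2.imread("pics/top0.png"); b=cv2.imread("pics/side0.png")
c=unproj("top",[[252,235]],5)[0]; x,y=np.round(c[:2],-1); print(x,y)
k=(x-170,x+150,y-130,y+130)
A=rect("top",a,*k,15,2.4/1.55);B=rect("side",b,*k,15,2.4/1.55)
cv2.imwrite("pics/r0.png",np.hstack([A,B]));print(A.shape)
E
```

```text
[[353.59500002 207.79113332   5.        ]
 [438.57116006 209.98675753   5.        ]
 [561.92711761 365.42101788   5.        ]
 [-33.05168655  10.38170822   5.        ]]
[[459.89803102 184.06357848   5.        ]
 [554.87231995 281.99391069   5.        ]]
500.0 280.0
(495, 402, 3)
```

View pics/r0.png

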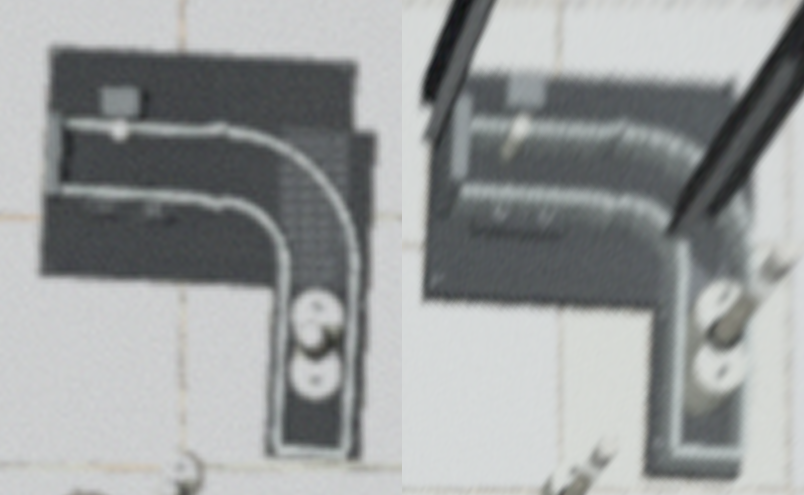

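```bash
cat >> h.py <<'E'
from scipy.ndimage import map_coordinates
from scipy.optimize import differential_evolution, minimize
def lines(th):
    L=[];s=np.arange(-115,0,2.)
    for o in (-22.5,22.5):
        L.append(np.c_[s,0*s+o,0*s,0*s+1])
        a=np.arange(0,np.pi/2,.03); r=65-o
        L.append(np.c_[r*np.sin(a),65-r*np.cos(a),-np.sin(a),np.cos(a)])
    t=np.arange(18,100,2.); d=np.array([-np.sin(th),np.cos(th)]); n=np.array([-d[1],d[0]])
    for o in (-21.5,21.5): L.append(np.c_[[65,65]+t[:,None]*d+o*n, np.tile(n,(len(t),1))])
    w=np.arange(-20,21,2.); L.append(np.c_[0*w-117.5,w,0*w+1,0*w])
    return np.vstack(L)
def T(p,P):
    c,s=np.cos(p[2]),np.sin(p[2]); return p[:2]+P@np.array([[c,s],[-s,c]])
def score(p,n,g,off=5.5):
    L=lines(p[3]); v=[]
    for k in (0,-off,off):
        W=T(p,L[:,:2]+k*L[:,2:]); uv=proj(n,np.c_[W,np.full(len(W),15.)])
        v.append(map_coordinates(g,[uv[:,1],uv[:,0]],order=1))
    return -np.mean(np.minimum(v[0]-np.maximum(v[1],v[2])*.5-.5*np.minimum(v[1],v[2]),80))
def fit(n,im,p0,d=(15,15,.06)):
    g=cv2.GaussianBlur(cv2.cvtColor(im,cv2.COLOR_BGR2GRAY),(0,0),.7).astype(float)
    b=[(p0[0]-d[0],p0[0]+d[0]),(p0[1]-d[1],p0[1]+d[1]),(p0[2]-d[2],p0[2]+d[2]),(-.25,.25)]
    r=differential_evolution(score,b,args=(n,g),seed=1,maxiter=60,popsize=12); return r.x,r.fun
E
python3 - <<'E'
from h import *
a=cv2.imread("pics/top0.png"); b=cv2.imread("pics/side0.png")
s=2.4/1.55; w=lambda u,v:(650-v/s,410-u/s)
print("end wall",w(312,450),"carrier circles",w(318,313),w(316,375))
e=np.array(w(312,450)); p0=[e[0]+117.5,e[1]-6,-.05]; print(p0)
for n,im in (("top",a),("side",b)):
    x,f=fit(n,im,p0); print(n,np.round(x,3),f)
    if n=="top": X=x
o=a.copy(); o=cv2.resize(o[170:310,190:310],None,fx=5,fy=5,interpolation=cv2.INTER_CUBIC)
o2=cv2.resize(b[255:335,180:350],None,fx=4,fy=4,interpolation=cv2.INTER_CUBIC)
for P in T(X,lines(X[3])[:,:2]):
    u=proj("top",[[*P,15]])[0]; cv2.circle(o,tuple(int(k) for k in (u-[190,170]+.5)*5),1,(0,0,255),-1)
    u=proj("side",[[*P,15]])[0]; cv2.circle(o2,tuple(int(k) for k in (u-[180,255]+.5)*4),1,(0,0,255),-1)
cv2.imwrite("pics/fit.png",o[:600]); cv2.imwrite("pics/fit2.png",o2)
E
```

```text
end wall (359.375, 208.5) carrier circles (447.85416666666663, 204.625) (407.8125, 205.91666666666666)
[np.float64(476.875), np.float64(202.5), -0.05]Traceback (most recent call last):
  File "<stdin>", line 7, in <module>
  File "h.py", line 42, in fit
    r=differential_evolution(score,b,args=(n,g),seed=1,maxiter=60,popsize=12); return r.x,r.fun
    return fun(*args, **kwargs)
    ret = solver.solve()
    result = minimize(lambda x:
                        list(self._mapwrapper(self.func, np.atleast_2d(x)))[0],
    ...<2 lines>...
                      bounds=self.limits.T,
                      constraints=self.constraints)
    res = _minimize_lbfgsb(fun, x0, args, jac, bounds,
                           callback=callback, **options)
    f, g = func_and_grad(x)
           ~~~~~~~~~~~~~^^^
    self._update_grad()
    ~~~~~~~~~~~~~~~~~^^
    self.g = self._wrapped_grad(self.x, f0=self.f)
             ~~~~~~~~~~~~~~~~~~^^^^^^^^^^^^^^^^^^^
    g, dct = approx_derivative(
             ~~~~~~~~~~~~~~~~~^
        self.fun,
        ^^^^^^^^^
    ...<2 lines>...
        **self.finite_diff_
[... 579 characters left out ...]
, *self.args)
    list(self._mapwrapper(self.func, np.atleast_2d(x)))[0],
    ~~~~^^^^^^^^^^^^^^^^^^^^^^^^^^^^^^^^^^^^^^^^^^^^^^^
    return self.f(x, *self.args)
           ~~~~~~^^^^^^^^^^^^^^^
  File "h.py", line 36, in score
    W=T(p,L[:,:2]+k*L[:,2:]); uv=proj(n,np.c_[W,np.full(len(W),15.)])
                                 ~~~~^^^^^^^^^^^^^^^^^^^^^^^^^^^^^^^^
  File "h.py", line 8, in proj
    K,Rm,t=cam(n); p=K@Rm.T@(np.atleast_2d(P)-t).T; return (p[:2]/p[2]).T
           ~~~^^^
  File "h.py", line 6, in cam
    c=viewer.calibration(n); return np.array([[c['fx'],0,c['cx']],[0,c['fy'],c['cy']],[0,0,1]]),q2R(c['attitude']),c['xyz']
ValueError: time passes only in moves, steps and waits
```

```bash
sed -i 's/^def cam(n):/import functools\n@functools.lru_cache(None)\ndef cam(n):/' h.py
cat > fit.py <<'E'
from h import *
a=cv2.imread("pics/top0.png"); b=cv2.imread("pics/side0.png")
p0=[476.9,202.5,-.05]
for n,im in (("top",a),("side",b)):
    x,f=fit(n,im,p0); print(n,np.round(x,3),f)
    if n=="top": X=x
o=a.copy(); o=cv2.resize(o[185:300,205:300],None,fx=5,fy=5,interpolation=cv2.INTER_CUBIC)
o2=cv2.resize(b[255:335,180:350],None,fx=4,fy=4,interpolation=cv2.INTER_CUBIC)
for P in T(X,lines(X[3])[:,:2]):
    u=proj("top",[[*P,15]])[0]; cv2.circle(o,tuple(int(k) for k in (u-[205,185]+.5)*5),1,(0,0,255),-1)
    u=proj("side",[[*P,15]])[0]; cv2.circle(o2,tuple(int(k) for k in (u-[180,255]+.5)*4),1,(0,0,255),-1)
cv2.imwrite("pics/fit.png",o[:600]); cv2.imwrite("pics/fit2.png",o2)
E
python3 fit.py
```

```text
top [ 4.75537e+02  2.03965e+02 -3.90000e-02 -2.20000e-02] -37.40696770726599
side [ 4.75234e+02  2.05454e+02 -4.60000e-02 -9.00000e-03] -20.07080405144778
```

View pics/fit.png

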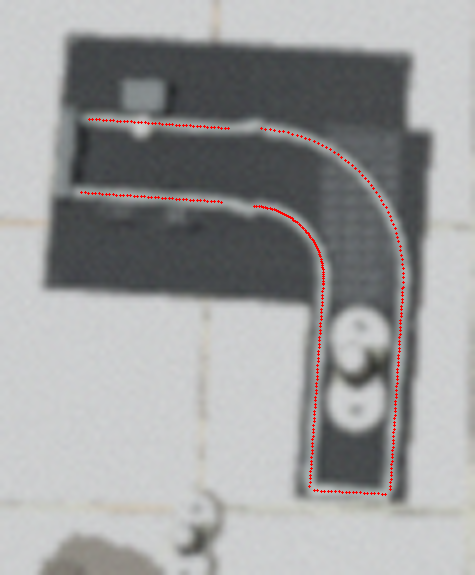

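View pics/fit2.png

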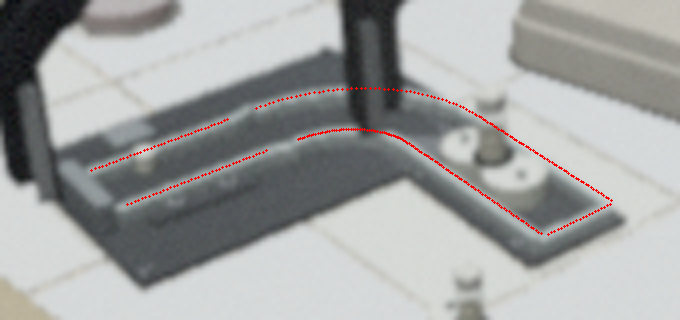

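```bash
cat > plan.py <<'E'
from h import *
import json,sys
P=[475.4,204.7,-.0425,-.0155]
def cl(s):
    B=65*np.pi/2
    if s<=0: q=[s,0]
    elif s<B: q=[65*np.sin(s/65),65-65*np.cos(s/65)]
    else: q=[65-(s-B)*np.sin(P[3]),65+(s-B)*np.cos(P[3])]
    return np.array(q)
def pose(s):  # carrier centre & heading, world
    f,b=T(P,np.array([cl(s+18),cl(s-18)])); d=f-b
    return [*((f+b)/2),np.arctan2(d[1],d[0])]
def frame(x,y,z,phi):
    c,s=np.cos(phi),np.sin(phi); return np.array([x,y,z],float),np.array([[0,c,s],[0,s,-c],[-1,0,0]])
def rows(cur,wps):
    p,Rm=frame(*cur)
    out=[]
    for w in wps:
        q,Rn=frame(*w); out.append([*(Rm.T@(q-p)),np.degrees(cur[3]-w[3]),0,0])
    return np.round(out,1)
E
python3 - <<'E'
from plan import *
s=ctrl.sense(); Rm=q2R(s['ee_rot']); print(np.round(Rm,3), np.round(Rm[:,1],3))
print("phi",np.arctan2(Rm[1,1],Rm[0,1]))
c=unproj("top",[[276.5,251.9],[275.5,265.1]],19); print(c,c.mean(0))
print("side cap",unproj("side",[[302.2,278.7]],58))
for k in (-70,-60,-50,-40,0,51,102.1,172.1): print(k,np.round(pose(k),3))
E
```

```text
[[-0.001  0.369  0.929]
 [-0.001  0.929 -0.369]
 [-1.    -0.001 -0.   ]] [ 0.369  0.929 -0.001]
phi 1.1929794387179085
[[445.22201397 204.71576755  19.        ]
 [407.85032066 206.56513985  19.        ]] [426.53616731 205.6404537   19.        ]
side cap [[423.89721031 209.47973     58.        ]]
-70 [ 4.05463e+02  2.07674e+02 -4.20000e-02]
-60 [ 4.15454e+02  2.07249e+02 -4.30000e-02]
-50 [ 4.25445e+02  2.06824e+02 -4.30000e-02]
-40 [ 4.35436e+02  2.06399e+02 -4.20000e-02]
0 [4.75338e+02 2.05942e+02 2.70000e-02]
51 [520.418 223.559   0.742]
102.1 [542.01  267.038   1.451]
172.1 [547.161 336.76    1.513]
```

Run:
```python
from plan import *
a=np.array([193.67,487.98,231.3,1.193]); b=np.array([425.5,207,120,-.042])
w=[a+(b-a)*[t,t,0,t] for t in np.arange(1,6)*.13]
print(rows(a,w).tolist(), w[-1])
c=w[-1]; w=[c+(b-c)*[min(t,1),min(t,1),min(t,1),min(t,1)] for t in (.3,.6,.85,1,1)]
print(rows(c,w).tolist())
```

```text
[[0.0, -22.8, 41.5, 9.2, 0.0, 0.0], [0.0, -45.7, 83.0, 18.4, 0.0, 0.0], [0.0, -68.5, 124.5, 27.6, 0.0, 0.0], [0.0, -91.3, 165.9, 36.8, 0.0, 0.0], [0.0, -114.2, 207.4, 46.0, 0.0, 0.0]] [344.3595  305.343   231.3       0.39025]
[[33.4, 11.3, 36.5, 7.4, 0.0, 0.0], [66.8, 22.6, 73.1, 14.9, 0.0, 0.0], [94.6, 32.0, 103.5, 21.1, 0.0, 0.0], [111.3, 37.6, 121.8, 24.8, 0.0, 0.0], [111.3, 37.6, 121.8, 24.8, 0.0, 0.0]]
```

>>> carry_out --pt "-0.3 0 -22.8 41.5 9.2 0 0" --pt "-0.3 0 -45.7 83 18.4 0 0" --pt "-0.3 0 -68.5 124.5 27.6 0 0" --pt "-0.3 0 -91.3 165.9 36.8 0 0" --pt "-0.3 0 -114.2 207.4 46 0 0"

```text
time_s: 0.72
eef_pos: [345.0, 304.0, 231.1]
ee_rot: [0.586, 0.395, 0.586, -0.395]
force: [1.6, 0.7, 0.6]
grip_width: 0.651
```

>>> carry_out --pt "-0.3 33.4 11.3 36.5 7.4 0 0" --pt "-0.3 66.8 22.6 73.1 14.9 0 0" --pt "-0.3 94.6 32 103.5 21.1 0 0" --pt "-0.3 111.3 37.6 121.8 24.8 0 0" --pt "-0.3 111.3 37.6 121.8 24.8 0 0"

```text
time_s: 1.35
eef_pos: [425.2, 206.1, 118.9]
ee_rot: [-0.488, -0.51, -0.489, 0.512]
force: [-0.1, 0.6, 1.3]
grip_width: 0.647
```

Run:
```python
from plan import *
s=ctrl.sense(); Rm=q2R(s['ee_rot']); print(s['time_s'],s['eef_pos'],np.arctan2(Rm[1,1],Rm[0,1]),s['force'],s['grip_width'],s['joints'])
im=viewer.capture("side"); b=im[:,:,::-1]
cv2.imwrite("pics/s1.png",cv2.resize(b[180:330,230:400],None,fx=4,fy=4,interpolation=cv2.INTER_CUBIC))
```

```text
1.35 [425.22179446 206.13481959 118.9156561 ] -0.044178246144306425 [-0.07702587  0.55638328  1.30151319] 0.6473393117942314 [ 2.02744043e-01  3.28096050e-01  1.79759723e+00 -4.17110598e-05
  1.01872798e+00  2.46943222e-01]
```

View pics/s1.png

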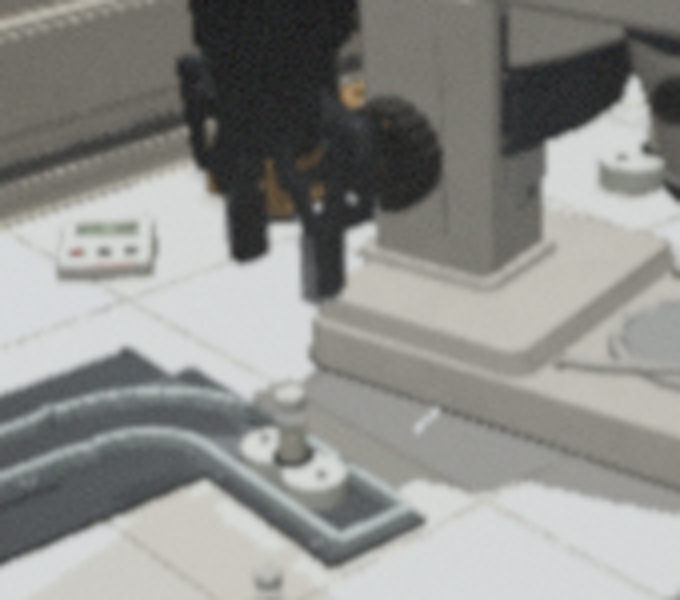

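>>> carry_out --pt "-0.3 30 0 -0.5 0 0 0" --pt "-0.3 60 0 -0.5 0 0 0" --pt "-0.3 82 0 -0.5 0 0 0" --pt "-0.3 94 0 -0.5 0 0 0" --pt "-0.3 94 0 -0.5 0 0 0"

```text
time_s: 2.02
eef_pos: [425.3, 207.9, 26.2]
ee_rot: [-0.489, -0.51, -0.49, 0.51]
force: [0.3, 0.5, -0.5]
grip_width: 0.647
```

>>> carry_out --pt "0.2 0 0 0 0 0 0" --pt "0.5 0 0 0 0 0 0" --pt "1 0 0 0 0 0 0" --pt "1 0 0 0 0 0 0" --pt "1 0 0 0 0 0 0" --newtons 6

```text
time_s: 2.65
eef_pos: [425.8, 207.6, 26.7]
ee_rot: [0.489, 0.511, 0.489, -0.51]
force: [-1.4, 0.4, 7.0]
grip_width: 0.189
```

Run:
```python
from plan import *
s=ctrl.sense(); Rm=q2R(s['ee_rot']); print(s['time_s'],s['eef_pos'],np.arctan2(Rm[1,1],Rm[0,1]),s['force'],s['grip_width'])
im=viewer.capture("side"); b=im[:,:,::-1]
cv2.imwrite("pics/s2.png",cv2.resize(b[220:330,240:360],None,fx=5,fy=5,interpolation=cv2.INTER_CUBIC))
```

```text
2.65 [425.84907585 207.60898559  26.70295512] -0.042664437356390715 [-1.41308365  0.41913536  7.01912572] 0.18900053038619688
```

View pics/s2.png

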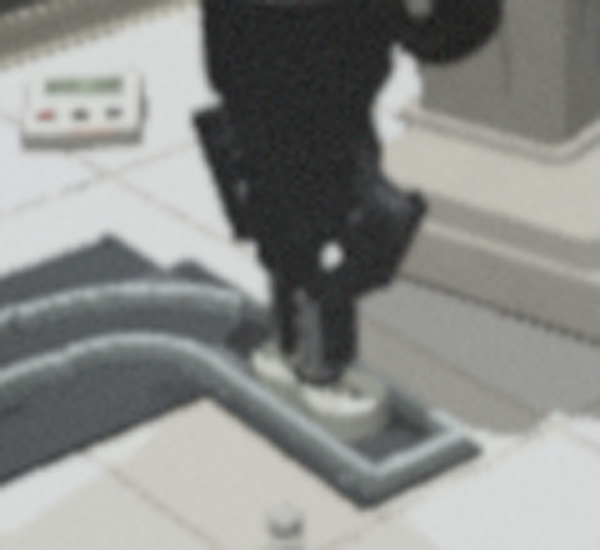

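```bash
cat > go.py <<'E'
from plan import *
import ast
def gen(cur,seq,z):
    cur=np.array(cur,float); 
    for ss in seq:
        w=[[*pose(k)[:2],z,pose(k)[2]] for k in ss]; r=rows(cur,w); print(ss[-1],[[1]+list(map(float,q)) for q in r],np.round(w[-1],3)); cur=np.array(w[-1])
E
python3 - <<'E'
from go import *
gen([425.5,207.5,26,-.042],[np.linspace(a,a+20,6)[1:] for a in range(-50,110,20)],26.5)
E
```

```text
-30.0 [[1, -0.5, 4.0, 0.7, 0.0, 0.0, 0.0], [1, -0.5, 8.0, 0.7, 0.0, 0.0, 0.0], [1, -0.5, 12.0, 0.7, 0.0, 0.0, 0.0], [1, -0.5, 16.0, 0.7, 0.0, 0.0, 0.0], [1, -0.5, 20.0, 0.7, 0.0, 0.0, 0.0]] [ 4.45427e+02  2.05975e+02  2.65000e+01 -4.30000e-02]
-10.0 [[1, 0.0, 4.0, 0.0, 0.0, 0.0, 0.0], [1, 0.0, 8.0, 0.0, -0.0, 0.0, 0.0], [1, 0.0, 12.0, -0.0, 0.0, 0.0, 0.0], [1, 0.0, 16.0, -0.1, -0.2, 0.0, 0.0], [1, 0.0, 20.0, -0.2, -0.8, 0.0, 0.0]] [ 4.65409e+02  2.05371e+02  2.65000e+01 -2.90000e-02]
10.0 [[1, 0.0, 4.0, -0.3, -1.0, 0.0, 0.0], [1, 0.0, 7.9, -0.6, -2.3, 0.0, 0.0], [1, 0.0, 11.9, -1.1, -4.1, 0.0, 0.0], [1, 0.0, 15.8, -1.7, -6.3, 0.0, 0.0], [1, 0.0, 19.6, -2.5, -8.8, 0.0, 0.0]] [4.85089e+02 2.07260e+02 2.65000e+01 1.25000e-01]
30.0 [[1, 0.0, 3.9, -0.2, -2.9, 0.0, 0.0], [1, 0.0, 7.7, -0.6, -6.3, 0.0, 0.0], [1, 0.0, 11.5, -1.1, -9.8, 0.0, 0.0], [1, 0.0, 15.3, -1.9, -13.3, 0.0, 0.0], [1, 0.0, 19.0, -2.9, -16.9, 0.0, 0.0]] [5.03601e+02 2.12527e+02 2.65000e+01 4.19000e-01]
50.0 [[1, 0.0, 3.8, -0.1, -3.5, 0.0, 0.0], [1, 0.0, 7.7, -0.5, -7.1, 0.0, 0.0], [1, 0.0, 11.5, -1.1, -10.6, 0.0, 0.0], [1, 0.0, 15.2, -1.9, -14.1, 0.0, 0.0], [1, 0.0, 18.9, -2.9, -17.6, 0.0, 0.0]] [519.704 222.914  26.5     0.727]
70.0 [[1, 0.0, 3.8, -0.1, -3.5, 0.0, 0.0], [1, 0.0, 7.7, -0.5, -7.1, 0.0, 0.0], [1, 0.0, 11.5, -1.1, -10.6, 0.0, 0.0], [1, 0.0, 15.2, -1.9, -14.1, 0.0, 0.0], [1, 0.0, 18.9, -2.9, -17.6, 0.0, 0.0]] [531.905 237.69   26.5     1.034]
90.0 [[1, 0.0, 3.8, -0.1, -3.5, 0.0, 0.0], [1, 0.0, 7.7, -0.5, -7.1, 0.0, 0.0], [1, 0.0, 11.5, -1.1, -10.6, 0.0, 0.0], [1, 0.0, 15.2, -1.9, -14.0, 0.0, 0.0], [1, 0.0, 19.0, -2.8, -17.1, 0.0, 0.0]] [539.237 255.464  26.5     1.332]
110.0 [[1, 0.0, 3.9, 0.1, -2.7, 0.0, 0.0], [1, 0.0, 7.8, 0.1, -4.9, 0.0, 0.0], [1, 0.0, 11.8, -0.0, -6.8, 0.0, 0.0], [1, 0.0, 15.8, -0.3, -8.3, 0.0, 0.0], [1, 0.0, 19.7, -0.7, -9.3, 0.0, 0.0]] [543.249 274.798  26.5     1.495]
```

>>> carry_out --pt "1 -0.5 4 0.3 0 0 0" --pt "1 -0.5 8 0.5 0 0 0" --pt "1 -0.5 12 0.7 0 0 0" --pt "1 -0.5 16 0.7 0 0 0" --pt "1 -0.5 20 0.7 0 0 0"

```text
time_s: 3.32
eef_pos: [445.8, 205.9, 26.7]
ee_rot: [0.489, 0.511, 0.489, -0.51]
force: [-1.4, 0.2, 5.9]
grip_width: 0.188
```

>>> carry_out --pt "1 0 4 0 0 0 0" --pt "1 0 8 0 0 0 0" --pt "1 0 12 0 0 0 0" --pt "1 0 16 -0.1 -0.2 0 0" --pt "1 0 20 -0.2 -0.8 0 0"

```text
time_s: 3.95
eef_pos: [465.8, 205.3, 26.7]
ee_rot: [0.493, 0.507, 0.493, -0.507]
force: [-1.9, 0.4, 5.6]
grip_width: 0.186
```

>>> carry_out --pt "1 0 4.0 -0.3 -1.0 0 0" --pt "1 0 7.9 -0.6 -2.3 0 0" --pt "1 0 11.9 -1.1 -4.1 0 0" --pt "1 0 15.8 -1.7 -6.3 0 0" --pt "1 0 19.6 -2.5 -8.8 0 0"

```text
time_s: 4.58
eef_pos: [485.5, 207.2, 26.7]
ee_rot: [0.531, 0.468, 0.53, -0.467]
force: [-0.6, -0.4, 5.7]
grip_width: 0.191
```

>>> carry_out --pt "1 0 3.9 -0.2 -2.9 0 0" --pt "1 0 7.7 -0.6 -6.3 0 0" --pt "1 0 11.5 -1.1 -9.8 0 0" --pt "1 0 15.3 -1.9 -13.3 0 0" --pt "1 0 19.0 -2.9 -16.9 0 0"

```text
time_s: 5.2
eef_pos: [504.1, 212.4, 26.7]
ee_rot: [0.594, 0.384, 0.593, -0.384]
force: [-1.4, -0.5, 4.5]
grip_width: 0.195
```

>>> carry_out --pt "1 0 3.8 -0.1 -3.5 0 0" --pt "1 0 7.7 -0.5 -7.1 0 0" --pt "1 0 11.5 -1.1 -10.6 0 0" --pt "1 0 15.2 -1.9 -14.1 0 0" --pt "1 0 18.9 -2.9 -17.6 0 0"

```text
time_s: 5.82
eef_pos: [520.2, 222.7, 26.7]
ee_rot: [0.646, 0.289, 0.645, -0.289]
force: [-0.0, -1.2, 4.6]
grip_width: 0.189
```

>>> carry_out --pt "1 0 3.8 -0.1 -3.5 0 0" --pt "1 0 7.7 -0.5 -7.1 0 0" --pt "1 0 11.5 -1.1 -10.6 0 0" --pt "1 0 15.2 -1.9 -14.1 0 0" --pt "1 0 18.9 -2.9 -17.6 0 0"

```text
time_s: 6.45
eef_pos: [532.4, 237.5, 26.7]
ee_rot: [0.682, 0.187, 0.682, -0.187]
force: [-0.2, -0.7, 4.6]
grip_width: 0.192
```

Run:
```python
from plan import *
s=ctrl.sense(); Rm=q2R(s['ee_rot']); print(s['time_s'],s['eef_pos'],np.arctan2(Rm[1,1],Rm[0,1]),s['force'],s['wrist_torque'],s['grip_width'])
im=viewer.capture("side"); b=im[:,:,::-1]
cv2.imwrite("pics/s3.png",cv2.resize(b[220:340,180:360],None,fx=4,fy=4,interpolation=cv2.INTER_CUBIC))
```

```text
6.45 [532.36735484 237.46535525  26.73213597] 1.036090225615707 [-0.20223715 -0.69852475  4.55343466] [-0.11005032  0.066389    0.0010491 ] 0.1922058745703401
```

View pics/s3.png

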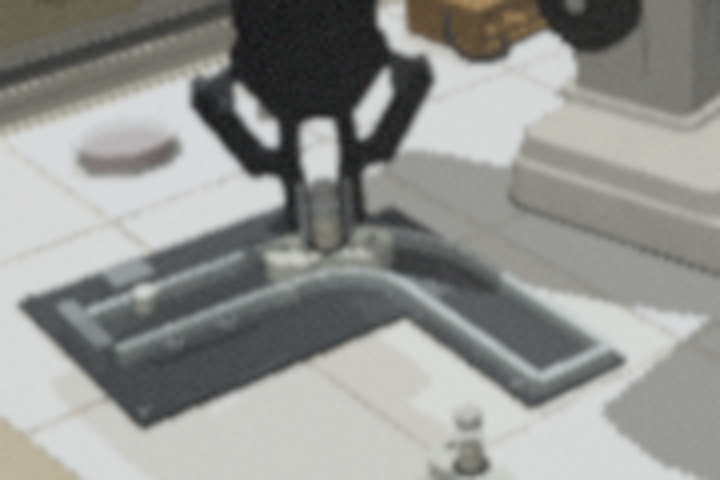

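The carrier (crop px 270–390, 250) sits between the rails in the bend with the vial between the pads, and the forces are small.

>>> carry_out --pt "1 0 3.8 -0.1 -3.5 0 0" --pt "1 0 7.7 -0.5 -7.1 0 0" --pt "1 0 11.5 -1.1 -10.6 0 0" --pt "1 0 15.2 -1.9 -14 0 0" --pt "1 0 19 -2.8 -17.1 0 0"

```text
time_s: 7.12
eef_pos: [539.6, 255.2, 26.8]
ee_rot: [0.702, 0.084, 0.702, -0.084]
force: [-0.6, -1.2, 4.3]
grip_width: 0.194
```

>>> carry_out --pt "1 0 3.9 0.1 -2.7 0 0" --pt "1 0 7.8 0.1 -4.9 0 0" --pt "1 0 11.8 0 -6.8 0 0" --pt "1 0 15.8 -0.3 -8.3 0 0" --pt "1 0 19.7 -0.7 -9.3 0 0"

```text
time_s: 7.75
eef_pos: [543.5, 274.7, 26.7]
ee_rot: [0.707, 0.027, 0.706, -0.027]
force: [-0.6, -1.6, 5.8]
grip_width: 0.188
```

Run:
```python
from go import *
gen([543.249,274.798,26.5,1.495],[np.linspace(110,135,6)[1:],np.linspace(135,147.1,6)[1:],np.linspace(147.1,159.6,6)[1:],np.linspace(159.6,172.1,6)[1:]],26.5)
```

```text
135.0 [[1, 0.0, 5.0, 0.2, -0.8, 0.0, 0.0], [1, 0.0, 10.0, 0.1, -1.0, 0.0, 0.0], [1, 0.0, 15.0, 0.0, -1.0, 0.0, 0.0], [1, 0.0, 20.0, -0.0, -1.0, 0.0, 0.0], [1, 0.0, 25.0, -0.1, -1.0, 0.0, 0.0]] [545.01  299.723  26.5     1.513]
147.1 [[1, 0.0, 2.4, -0.0, 0.0, 0.0, 0.0], [1, 0.0, 4.8, -0.0, 0.0, 0.0, 0.0], [1, 0.0, 7.3, -0.0, 0.0, 0.0, 0.0], [1, 0.0, 9.7, 0.0, 0.0, 0.0, 0.0], [1, 0.0, 12.1, -0.0, 0.0, 0.0, 0.0]] [545.711 311.802  26.5     1.513]
159.6 [[1, 0.0, 2.5, 0.0, 0.0, 0.0, 0.0], [1, 0.0, 5.0, 0.0, -0.0, 0.0, 0.0], [1, 0.0, 7.5, -0.0, 0.0, 0.0, 0.0], [1, 0.0, 10.0, -0.0, 0.0, 0.0, 0.0], [1, 0.0, 12.5, -0.0, 0.0, 0.0, 0.0]] [546.436 324.281  26.5     1.513]
172.1 [[1, 0.0, 2.5, -0.0, -0.0, 0.0, 0.0], [1, 0.0, 5.0, -0.0, 0.0, 0.0, 0.0], [1, 0.0, 7.5, -0.0, -0.0, 0.0, 0.0], [1, 0.0, 10.0, -0.0, -0.0, 0.0, 0.0], [1, 0.0, 12.5, -0.0, -0.0, 0.0, 0.0]] [547.161 336.76   26.5     1.513]
```

>>> carry_out --pt "1 0 5 0.2 -0.8 0 0" --pt "1 0 10 0.1 -1 0 0" --pt "1 0 15 0 -1 0 0" --pt "1 0 20 0 -1 0 0" --pt "1 0 25 -0.1 -1 0 0"

```text
time_s: 8.38
eef_pos: [545.3, 299.6, 26.7]
ee_rot: [0.707, 0.021, 0.707, -0.021]
force: [-0.3, -1.7, 5.0]
grip_width: 0.193
```

>>> carry_out --pt "1 0 0 0 0 0 0" --pt "1 0 2 0 0 0 0" --pt "1 0 5 0 0 0 0" --pt "1 0 8 0 0 0 0" --pt "1 0 12 0 0 0 0" --newtons 16

```text
time_s: 9.0
eef_pos: [544.2, 310.3, 26.8]
ee_rot: [0.705, 0.02, 0.708, -0.022]
force: [-10.0, -5.2, 13.3]
grip_width: 0.187
```

>>> carry_out --pt "1 -0.3 2.5 -1 0 0 0" --pt "1 -0.3 5 -1 0 0 0" --pt "1 -0.3 7.5 -1 0 0 0" --pt "1 -0.3 10 -1 0 0 0" --pt "1 -0.3 12.5 -1 0 0 0"

```text
time_s: 9.62
eef_pos: [544.5, 323.8, 26.8]
ee_rot: [0.706, 0.02, 0.708, -0.021]
force: [-4.7, -1.0, 6.9]
grip_width: 0.19
```

>>> carry_out --pt "1 0 2 0 0 0 0" --pt "1 0 4 0 0 0 0" --pt "1 0 6 0 0 0 0" --pt "1 0 8 0 0 0 0" --pt "1 0 10 0 0 0 0"

```text
time_s: 10.25
eef_pos: [546.0, 334.1, 26.7]
ee_rot: [0.707, 0.021, 0.707, -0.021]
force: [0.9, -0.4, 3.0]
grip_width: 0.186
```

Run:
```python
from plan import *
s=ctrl.sense(); print(s['time_s'],s['eef_pos'],s['force'],s['wrist_torque'],s['grip_width'])
im=viewer.capture("side"); b=im[:,:,::-1]; t=viewer.capture("top")[:,:,::-1]
A=cv2.resize(b[230:340,160:300],None,fx=4,fy=4,interpolation=cv2.INTER_CUBIC)
B=cv2.resize(t[185:240,205:265],None,fx=4,fy=4,interpolation=cv2.INTER_CUBIC)
A=np.pad(A,((0,0),(0,240),(0,0))); A[:220,560:]=B
cv2.imwrite("pics/s4.png",A)
```

```text
10.25 [545.95134552 334.07362164  26.72897232] [ 0.88808261 -0.42109183  3.03097417] [-0.27168049 -0.08115209 -0.00870513] 0.18619134493175904
```

View pics/s4.png

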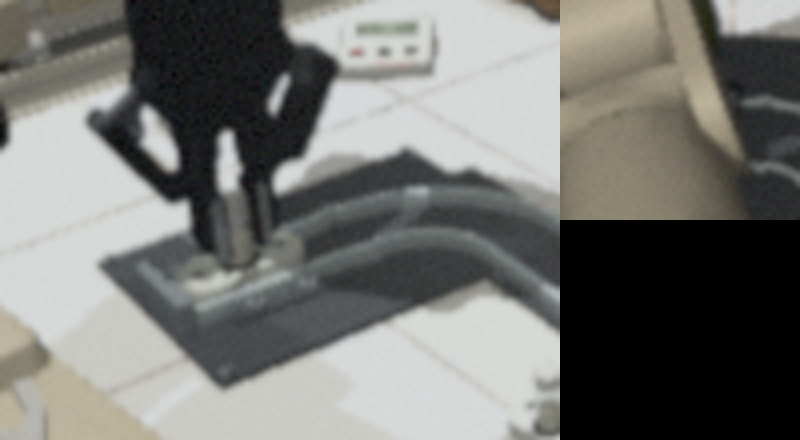

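>>> carry_out --pt "1 0 0.5 0 0 0 0" --pt "1 0 1 0 0 0 0" --pt "1 0 1.5 0 0 0 0" --pt "1 0 2 0 0 0 0" --pt "1 0 2 0 0 0 0"

```text
time_s: 10.98
eef_pos: [545.9, 335.7, 26.7]
ee_rot: [0.707, 0.02, 0.707, -0.021]
force: [-0.9, -3.4, 3.4]
grip_width: 0.184
```

>>> carry_out --pt "1 0 0.4 0 0 0 0" --pt "1 0 0.8 0 0 0 0" --pt "1 0 1.2 0 0 0 0" --pt "1 0 1.5 0 0 0 0" --pt "1 0 1.5 0 0 0 0"

```text
time_s: 11.6
eef_pos: [546.1, 336.0, 26.8]
ee_rot: [0.706, 0.02, 0.707, -0.022]
force: [-1.4, -11.0, 6.0]
grip_width: 0.188
```

>>> carry_out --pt "1 0 -0.5 0 0 0 0" --pt "1 0 -1.2 0 0 0 0" --pt "1 0 -1.2 0 0 0 0" --pt "0.5 0 -1.2 0 0 0 0" --pt "0.2 0 -1.2 0 0 0 0" --newtons 6

```text
time_s: 12.22
eef_pos: [545.8, 336.7, 26.5]
ee_rot: [0.707, 0.021, 0.707, -0.02]
force: [0.7, -0.2, 0.1]
grip_width: 0.396
```

>>> carry_out --pt "0.1 0 0 0 0 0 0" --pt "0.1 0 0 0 0 0 0" --pt "0.1 -15 0 0 0 0 0" --pt "0.1 -35 0 0 0 0 0" --pt "0.1 -60 0 0 0 0 0"

```text
time_s: 12.85
eef_pos: [546.2, 336.4, 88.8]
ee_rot: [0.707, 0.021, 0.707, -0.021]
force: [0.3, -0.7, -0.3]
grip_width: 0.447
```

>>> carry_out --pt "0.1 -40 0 0 0 0 0" --pt "0.1 -80 -30 0 0 0 0" --pt "0.1 -100 -80 0 0 0 0" --pt "0.1 -100 -130 0 0 0 0" --pt "0.1 -100 -130 0 0 0 0"

```text
time_s: 13.48
eef_pos: [538.8, 204.1, 188.9]
ee_rot: [0.708, 0.022, 0.706, -0.022]
force: [0.4, -0.3, 0.4]
grip_width: 0.451
```

Run:
```python
from go import *
s=ctrl.sense(); print(s['time_s'],s['eef_pos'],s['force'],s['grip_width'])
b=viewer.capture("side")[:,:,::-1]; t=viewer.capture("top")[:,:,::-1]
A=cv2.resize(b[270:325,190:265],None,fx=8,fy=8,interpolation=cv2.INTER_CUBIC)
cv2.imwrite("pics/s5.png",A); cv2.imwrite("pics/t5.png",cv2.resize(t[180:260,190:300],None,fx=6,fy=6,interpolation=cv2.INTER_CUBIC))
```

```text
13.475 [538.77594043 204.09957575 188.92652117] [ 0.42510734 -0.30703071  0.37468645] 0.4513335625678043
```

View pics/s5.png

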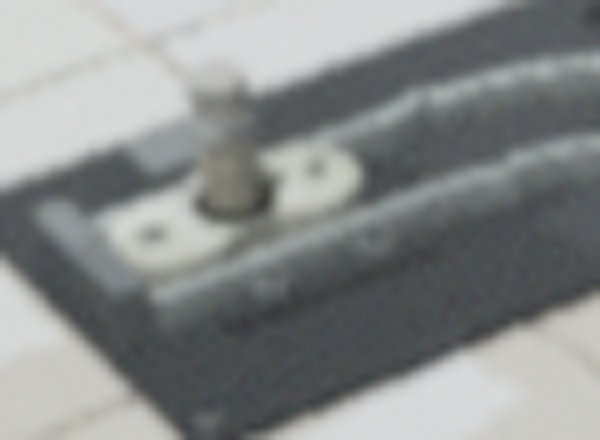

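Run:
```python
from go import *
q=T(P,np.array([[65,65]]))[0]; d=np.array([np.cos(1.513),np.sin(1.513)])
for z,uv in ((58,(217.25,278.9)),):
    w=unproj("side",[uv],z)[0][:2]; print(w,(w-q)@d,(w-q)@[-d[1],d[0]])
for uv in ((150,233),(316,167)):
    w=unproj("side",[(190+uv[0]/8-.5,270+uv[1]/8-.5)],19)[0][:2]; print(w,(w-q)@d)
```

```text
[545.82769963 335.7466722 ] 68.90943615961027 1.2578701940540096
[550.11735037 359.85848109] 93.22877258129023
[548.85606579 311.36744649] 44.745848500619346
```

View pics/t5.png

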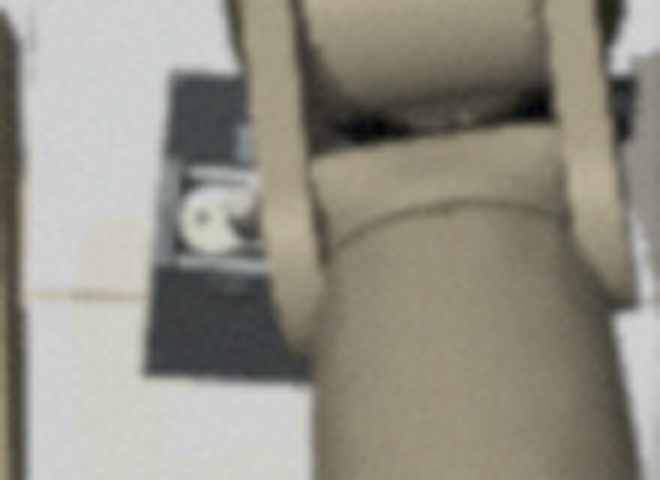

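>>> carry_out --pt "0.1 -10 0 -40 0 0 0" --pt "0.1 -20 0 -80 0 0 0" --pt "0.1 -30 0 -120 0 0 0" --pt "0.1 -30 0 -160 0 0 0" --pt "0.1 -30 0 -190 0 0 0"

```text
time_s: 14.2
eef_pos: [347.3, 218.7, 217.5]
ee_rot: [0.707, 0.02, 0.707, -0.02]
force: [-0.3, 0.1, 0.1]
grip_width: 0.454
```

Run:
```python
from go import *
s=ctrl.sense(); print(s['time_s'],s['eef_pos'],s['force'],s['grip_width'])
t=np.mean([viewer.capture("top")[:,:,::-1] for _ in range(4)],0).astype(np.uint8)
cv2.imwrite("pics/t6.png",cv2.resize(t[185:235,205:265],None,fx=10,fy=10,interpolation=cv2.INTER_CUBIC))
```

```text
14.2 [347.26596055 218.73357865 217.45658691] [-0.25169409  0.07987437  0.10679917] 0.4537673295228274
```

View pics/t6.png

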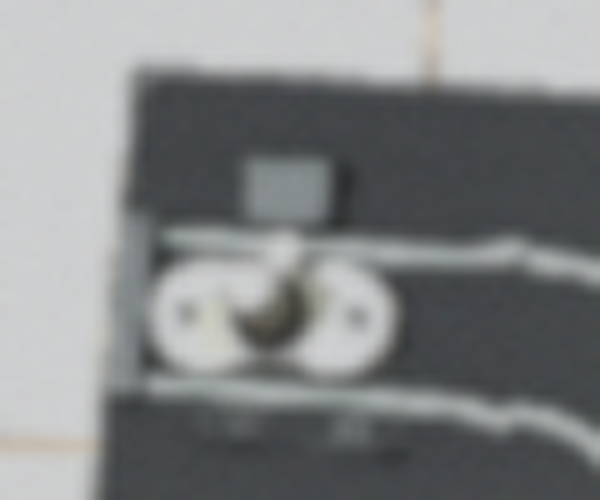

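The last view shows the carrier's front end (px 150, 315) against the stop. The latch nose (px 285, 248) is out, in the waist beside the vial.

```bash
python3 -c "
from rig import order
print(order.finish_job())"
```

```text
the job is handed in; nothing more can be done
None
```

The carrier is home against the end stop with the latch in its waist. I let go of it, moved the arm clear and handed the job in at about 14 s.

- **Travel:** I held the vial at 6 N, with the jaws turning along the direction of travel. I slid it round the bend and up the outfeed rails, then used 16 N past the latch. The largest wrist force in the readings at the end of each move was about 17 N, at the latch. The largest push against the stop was 11 N.
- **Outfeed angle:** the two camera views gave about −0.02 and −0.01 rad out of square, and I used −0.016.
- **Latch:** the sideways force built up to about 10 N at the latch and then dropped to near zero, as expected when it snaps out. The final top view shows the nose out at the waist and the front end on the stop.
- **Position:** the side view put the carrier's centre at about 69 mm beyond the pivot, against 70 mm nominal, which is within camera error. The arm stopped against the block 0.8 mm short of where I had predicted, which also fits.
- **Not fully checked:** the latch is only a few pixels across in the last picture, so its exact travel was not measured. No check failed. I saw no contact with the other things on the bench, but did not compare their positions before and after.

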